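Third hand at the laser welder: press the ribbed insert against the sprung stop

TASK

Pick up the ribbed aluminium insert and stand it flat on the base plate of the welding fixture, its closed flat end facing the sprung stop and centred on it, then slide it squarely and gently against the stop until the stop's pointer stands midway between the two gauge marks (about 9 N; never ram the stop to the end of its travel). Hold it there for the welder, pressing steadily at that force for two seconds, and finish while still holding and pressing, without letting go; leave everything else on the bench where it is.

Things in the scene. Friction and masses are not known exactly. Their poses are not given: they have to be found in the camera images.
- insert: loose ribbed aluminium block 60 (its x) x 46 (y) x 40 mm high, about 0.3 kg, pockets open on top between two 7 mm thick full-length side walls (outer faces flat: grip across these). Its +x end is closed by a flat wall; its -x end is open, forked. Origin at the centre of its underside, x from forked to closed end, z up. It starts standing upright on the bench
- insert_mid (a point): centre of the insert, half-way up (20 mm above its underside); axes as the insert's
- insert_face (a point): centre of the insert's closed flat end face, 30 mm from insert_mid along the insert's +x, 20 mm above its underside; axes as the insert's
- fixture: welding fixture fixed to the bench: dark steel base plate 240 (its x) x 110 (y) x 10 mm; at its +x end a black spring housing (x 78 to 118 mm, 80 mm wide, top 50 mm above the bench), in front of that the sprung stop. The plate is clear from x -120 to +40 mm. Origin under the plate's centre, on the bench, z up. Press direction is its +x
- plate_mid (a point): centre of the top face of the fixture's base plate, 10 mm above the bench; axes as the fixture's
- stop_face (a point): centre of the face of the sprung stop (moves with it), on the fixture's centre line, 30 mm above the bench, at rest at fixture x 40 mm; axes as the fixture's. The stop is an upright steel plate 10 mm thick, 70 wide, top 53 mm above the bench; a pointer on its top reaches over the housing, where two pairs of thin ridges are the gauge marks: its tip meets them at 10 and 20 mm of travel
- stop (a joint): how far the sprung stop is pushed in along the fixture's +x: 0 at rest, 0.025 m at the end of its travel. Linear spring of 0.6 N per mm with no preload (10 mm is 6 N, 15 mm is 9 N, 20 mm is 12 N)
- bored_block: bystander: loose aluminium block 56 x 56 x 34 mm with a round bore of 28 mm; origin at the centre of its underside
- driver: bystander: loose screwdriver with black handle, 150 mm long, lying flat
- brush: bystander: loose brush with wooden handle, 160 mm long, lying flat
- spool: bystander: loose copper wire spool, 56 mm across, 32 mm high, standing
- jar: bystander: loose jar, 60 mm across, 70 mm high, standing
- loupe: bystander: loose black eye loupe, 44 mm across, 36 mm high
- collar: bystander: loose dark steel collar, 52 mm across, 18 mm high, lying flat
There are look-alikes about, which are no part of the job. What is shaped like the insert but yellow is not meant.

How it is judged (in metres and radians):
On the way, in this order (a step that is already met when the one before it is completed fails the run):
1. the insert has been picked up, its underside at least 15 mm clear of the bench (height (world z) of insert_mid above 0.035 m and contact force between the fingers and insert above 1 N), for 0.1 s.
2. the insert stands flat on the base plate, its flat end square on the stop, pressed with 6 to 12 N for a second (contact force between insert and stop between 6 and 12 N and y of insert_face in the frame of stop_face between -0.01 and 0.01 m and x of insert_face in the frame of stop_face between -0.006 and 0.006 m and z of insert_mid in the frame of plate_mid between 0.015 and 0.025 m and angle between the x axis of insert_mid and the x axis of stop_face, either way round below 0.1 rad and angle between insert_mid's own z axis and vertical below 0.08 rad and contact force between the fingers and insert above 2 N), for 1 s.
At the end, for the whole second after the job is handed in: Through the last second the fingers hold the insert at rest against the stop with 6 to 12 N (stop pushed in 10 to 20 mm), flat on the base plate (height within 5 mm, tilt under 0.08 rad), closed end on the stop, centred within 10 mm, square within 0.1 rad (all of step 2 and linear speed of insert below 0.01 m/s and value of joint stop between 0.009 and 0.021 m); the arm keeps its last pose, push and grip.
It fails at once if the stop is rammed to the end of its travel, or pressed with more than 20 N (value of joint stop above 0.0245 m or contact force between insert and stop above 20 N).
It fails at once if a bystander is moved by more than 25 mm (distance of any of bored_block, driver, brush, spool, jar, loupe, collar from where it was at the start of the episode above 0.025 m).
It also fails if it takes over 43 s, if anything falls off the work surface, if the arm or the gripper's body presses on something with over 40 N, if the wrist force passes 120 N, or if a joint passes its speed limit or range.

ROBOT

A 6-joint arm with a two-finger parallel gripper is mounted at the origin on the work surface. World frame = base frame: x ahead of the robot, y to its left, z up, the work surface at z = 0. Lengths are in mm, angles in rad, forces in N, time in s.
With the tool pointing down it reaches from about 300 to 850 mm from the base axis. Payload 4.2 kg.
Tool frame: the origin (TCP) lies midway between the tips of the shut fingers; the grasp point (between the pads) lies 19 mm behind it; x points along the fingers, y is the direction in which the jaws open and shut, and the axes are right-handed (so a half turn about x gives the same grasp; the last joint's range is limited). The gripper opens to 91 mm and grips with 3 to 60 N. Pads are 32 mm wide; open, the fingers measure 118 mm over their backs; the gripper's body (76 mm by 178 mm) begins 60 mm behind the grasp point.
Start: joints at [-1.363, 0.32, 1.565, -0, 1.257, -0.02], TCP at [129.857, -560.161, 213.976] pointing down, gripper open.
Joint ranges: [-3.11, 3.11], [-0.84, 2.01], [0.21, 2.61], [-1.34, 4.49], [0.05, 2.63], [-2.56, 2.56]. Speed limits (rad/s): [2.57, 2.57, 3.14, 3.14, 3.14, 3.14].

INTERFACE

Orientations are given as a unit quaternion [x, y, z, w].
In Python, from bench import get_obs, get_image, sign_off gives the robot as it stands.
- The arm moves only by the tool step_arm, never from a script. Its arguments are lists of equal length, an entry for each row: "offset": the shift along the tool's x, y, z in m, a list of three; "turn": the turn about the tool's x in rad; "fingers": the opening, from 0 (shut) to 1 (fully open). A call has exactly 5 rows; each row is the pose to reach, as a shift and turn from the pose commanded when the call began, along the tool's axes at that moment; what a row does not reach only later rows make up. A row lasts 1/12 s, in which the tool goes at most 41.7 mm and 7.16 degrees, less where a joint would pass 70% of its speed; a pose out of reach is approached as far as the arm can. A call with a gripper value outside its range is refused whole. The fingers move at their own pace and stop on an object; "squeeze" is the grip in N (left out, the last holds). Time passes only in rows, so rows that repeat a pose let the fingers close, or fill a call up. It gives the time, the measured TCP pose, the force and the opening at its end, in the units of the state.
- get_obs(): the state, without advancing time (a new reading comes with each control period).
- get_image(name): name is "side" or "top"; returns a dict with "img" (480x640x3 uint8, red, green, blue), "K" (3x3 intrinsics, pixels), "T" (4x4, takes a point from camera to world coordinates). Camera axes: x right, y down, z forward; pixel columns grow to the right and rows downward; lengths in mm; the calibration is good to about 2 mm. A picture is of the moment at which its call begins. There is no depth.
- sign_off(): hands the job in, once; it reports no verdict.
The state is a dict: "clock": time; "joints": joint angles; "dq": joint speeds; "joint_torque": joint torques, N m; "tcp_pos": TCP position; "tcp_rot": TCP orientation; "force": force on the tool from outside, world axes, zero at the start; "moment": the same for the moment, N m; "finger_gap": finger opening in mm.
Only numpy, scipy, OpenCV 4.12 (cv2) and the standard library are available. Lean on these libraries where they do the work, as an engineer would, in place of code of your own. Each camera call takes 0.05 s, during which the arm holds its last target. There are 200 camera calls.

## Working session

There is one attempt and no reset: what is moved stays moved. The work goes in short steps, Python scripts to look and compute and a tool call to move; the robot and the scene stay as the last step left them, time stands still between calls to the robot, and variables do not carry over. Pictures are saved under pics/ and viewed, about 8 in all and at most 12, crops included, and the job is handed in when it is done.

Besides the shell and the picture viewer there is one more tool, called after "Request:" by a JSON object that holds its "fn" and its "kwargs", one argument or row to a line. step_arm: Moves the arm, as the interface text tells. Its arguments: {"type":"object","properties":{"offset":{"type":"array","items":{"type":"array","items":{"type":"number"}}},"turn":{"type":"array","items":{"type":"number"}},"fingers":{"type":"array","items":{"type":"number"}},"squeeze":{"type":"number"}},"required":["offset","turn","fingers"]}

```bash
mkdir -p pics; cat > h.py <<'E'
import numpy as np,cv2
from bench import get_obs,get_image
def shot(n,f):
    d=get_image(n); cv2.imwrite('pics/'+f,cv2.cvtColor(d['img'],cv2.COLOR_RGB2BGR)); np.savez('pics/'+f[:-4]+'.npz',**d); return d
def ray(d,p,z):
    K,T=np.array(d['K']),np.array(d['T']); v=T[:3,:3]@np.linalg.solve(K,[p[0],p[1],1]); o=T[:3,3]
    return o+v*(z-o[2])/v[2]
def proj(d,P):
    T=np.linalg.inv(np.array(d['T'])); c=T[:3,:3]@np.array(P)+T[:3,3]; u=np.array(d['K'])@c; return u[:2]/u[2]
E
python3 - <<'E'
from h import *
print(get_obs())
for n in('top','side'):
    d=shot(n,n+'0.png'); print(d['K'],d['T'])
E
```

```text
{'clock': 0.0, 'joints': array([-1.36297859e+00,  3.20264606e-01,  1.56566324e+00,  1.15838682e-05,
        1.25736933e+00, -2.00018498e-02]), 'dq': array([ 0.00012594, -0.00117631,  0.00033947,  0.00053351,  0.00076498,
        0.00039615]), 'joint_torque': array([-1.68441002e-03, -4.12461627e+01, -2.31976658e+01,  7.25866947e-02,
        4.55584796e-02, -1.29714181e-04]), 'tcp_pos': array([ 129.76756352, -559.6591567 ,  213.14207403]), 'tcp_rot': array([-0.70247149, -0.08097137,  0.70257675, -0.07977068]), 'force': array([-0.11661029, -0.48338603,  0.21650227]), 'moment': array([ 0.00561437, -0.03447232,  0.00534079]), 'finger_gap': 91.01438159683966}
[[523.02239342   0.         323.5193667 ]
 [  0.         523.02239342 244.80457692]
 [  0.           0.           1.        ]] [[-1.67218967e-02 -9.81234269e-01  1.92092913e-01  3.59199166e+02]
 [-9.99807878e-01  1.44445132e-02 -1.32500086e-02  1.36701042e+01]
 [ 1.02266739e-02 -1.92277573e-01 -9.81287292e-01  1.23805913e+03]
 [ 0.00000000e+00  0.00000000e+00  0.00000000e+00  1.00000000e+00]]
[[609.8103089    0.         319.26620369]
 [  0.         609.8103089  246.01101868]
 [  0.           0.           1.        ]] [[-9.93010151e-01 -4.08546060e-02  1.10732745e-01  4.16049080e+02]
 [-1.15707676e-01  5.22112805e-01 -8.44991096e-01  1.32337623e+03]
 [-2.32932058e-02 -8.51897365e-01 -5.23190507e-01  8.70174692e+02]
 [ 0.00000000e+00  0.00000000e+00  0.00000000e+00  1.00000000e+00]]
```

View pics/top0.png

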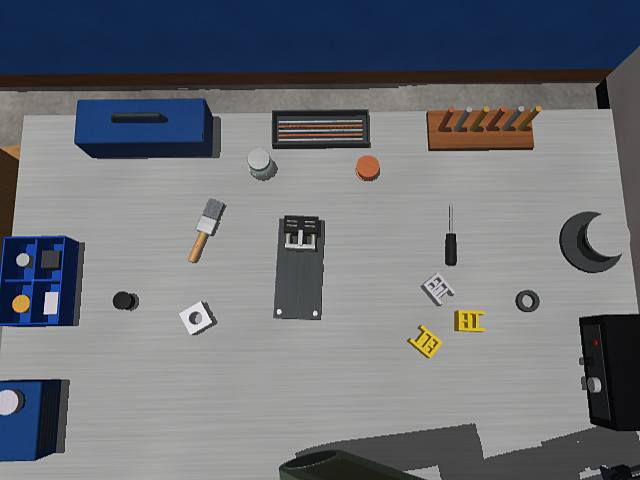

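View pics/side0.png

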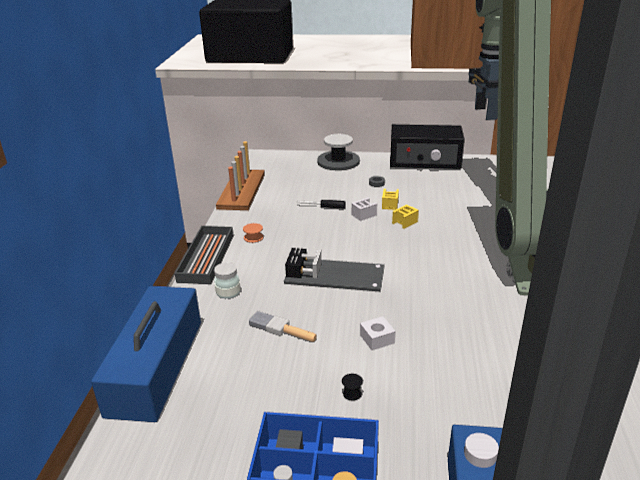

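Candidates for the insert in the top view are the grey ribbed block (437,288), yellow look-alikes at (469,321) and (425,341), and the bored block (198,318). The grey ribbed one fits the description. In the side view it is at (364,209). The fixture spans (275..325, 215..320), with its stop end at the top (+x roughly world +x). Next I check the choice in one close crop and measure.

```bash
python3 - <<'E'
from h import *
a=cv2.imread('pics/top0.png'); b=cv2.imread('pics/side0.png')
A=cv2.resize(a[265:315,410:470],None,fx=6,fy=6,interpolation=cv2.INTER_CUBIC)
B=cv2.resize(b[190:230,340:390],None,fx=7,fy=7,interpolation=cv2.INTER_CUBIC)
C=cv2.resize(a[205:330,265:335],None,fx=4.6,fy=4.6,interpolation=cv2.INTER_CUBIC)
o=np.zeros((600,700,3),np.uint8); o[:300,:360]=A; o[310:590,:350]=B; o[:C.shape[0],370:370+C.shape[1]]=C
cv2.imwrite('pics/crop1.png',o)
d=np.load('pics/top0.npz'); 
# fixture dark mask at plate top
g=cv2.cvtColor(a,cv2.COLOR_BGR2GRAY); m=np.zeros_like(g); m[245:325,268:332]=(g[245:325,268:332]<95)*255
c=max(cv2.findContours(m,0,2)[0],key=cv2.contourArea).reshape(-1,2)
P=np.array([ray(d,p,10)[:2] for p in c]); r=cv2.minAreaRect(P.astype(np.float32)); print('plate lower part',r, cv2.boxPoints(r).round(1))
# insert bright
s=g[265:315,410:470]; print(s[::3,::3])
E
```

```text
plate lower part ((513.8618774414062, 56.78280258178711), (111.94430541992188, 177.18240356445312), 86.60424041748047) [[422.1   6.2]
 [599.   -4.3]
 [605.6 107.4]
 [428.7 117.9]]
[[155 155 153 153 153 152 153 152 153 152 151 151 137  53  54 137 153 153
  152 151]
 [157 159 159 159 159 161 162 162 162 163 162 163 163 164 163 163 162 162
  163 162]
 [157 158 159 157 159 158 160 160 159 158 157 157 158 157 158 158 158 158
  160 158]
 [159 159 159 157 158 159 159 159 116 190 167 159 158 159 161 161 161 160
  162 162]
 [156 156 155 156 155 157 158 116 190 131 193 159 159 159 158 160 161 161
  162 161]
 [159 159 158 159 158 161 167 191  74 114  65 188 154 157 160 158 162 161
  161 162]
 [157 155 154 156 163 178 200  56 196 137 198  95 190 154 156 157 158 157
  159 161]
 [163 161 161 164  70 157 173 187  50 195 177  67 133 187 159 162 161 161
  163 162]
 [158 158 160 160 119  73 200 136 190 163 187 146 201 151 185 159 160 159
  159 159]
 [161 161 162 161 163 107  68 198 188 189  99 193 116  75 204 159 161 162
  163 162]
 [157 158 157 158 158 162  70  64 193 113 192 137 163 106  54 160 162 161
  161 162]
 [153 155 154 155 155 155 161  72  78 191 156 160 160 159 159 159 159 160
  160 159]
 [157 157 156 155 155 155 155 167  75 130 189 156 157 158 158 159 159 162
  161 163]
 [163 162 161 163 160 159 159 161 157  72 140 163 162 163 164 163 166 165
  167 167]
 [153 152 150 153 153 152 152 152 152 157 157 154 156 157 156 155 158 158
  159 160]
 [159 157 158 158 155 156 156 155 156 156 156 157 158 157 157 150 129 175
  169 170]
 [155 157 157 156 156 157 157 156 156 155 156 159 160 160 162  74 104 180
  120 139]]
```

View pics/crop1.png

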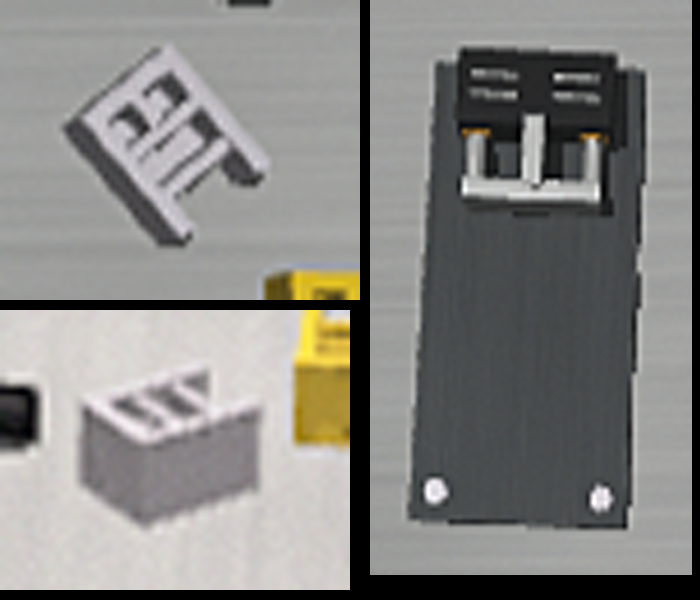

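The crop confirms the grey insert: its closed end faces upper-left in the top view, and the fork opens to the lower right. The side view agrees, with closed wall on the left. I now compute the poses.

```bash
cat >> h.py <<'E'
from scipy.spatial.transform import Rotation as R
def fit(model,P):
    m,p=np.array(model,float),np.array(P)[:,:2]; a,b=m-m.mean(0),p-p.mean(0)
    yaw=np.arctan2((a[:,0]*b[:,1]-a[:,1]*b[:,0]).sum(),(a*b).sum())
    Rz=np.array([[np.cos(yaw),-np.sin(yaw)],[np.sin(yaw),np.cos(yaw)]]); t=p.mean(0)-Rz@m.mean(0)
    return t,yaw,p-(m@Rz.T+t)
def go(target,yaw):  # yaw: wanted direction of tool y (mod pi)
    o=get_obs(); M=R.from_quat(o['tcp_rot']).as_matrix(); y=np.arctan2(M[1,1],M[0,1])
    dy=(yaw-y+np.pi/2)%np.pi-np.pi/2
    print('at',o['tcp_pos'].round(1),'tilt',M[2,0].round(4),'yawy',y.round(3),'offset mm',(M.T@(np.array(target)-o['tcp_pos'])).round(1),'turn',round(-dy,3),'F',o['force'].round(2),'gap',o['finger_gap'].round(1),'t',o['clock'],'j',o['joints'].round(2))
E
python3 - <<'E'
from h import *
d=np.load('pics/top0.npz'); s=np.load('pics/side0.npz')
u=lambda p,f,o:(np.array(p)+.5)/f-.5+o
c=[u(p,6,(410,265)) for p in [(168,48),(77,122),(188,238),(268,168)]]
W=[ray(d,p,40) for p in c]; t,y,e=fit([(30,-23),(30,23),(-30,23),(-30,-23)],W); print('insert top',t,y,e.round(1))
c=[u(p,7,(340,190)) for p in [(82,100),(145,135),(260,97),(207,62)]]
W=[ray(s,p,40) for p in c];t,y,e=fit([(30,-23),(30,23),(-30,23),(-30,-23)],W);print('insert side',t,y,e.round(1))
k=[u(p,4.6,(265-370/4.6,205)) for p in [(410,518),(628,526),(435,62),(646,70)]]
W=[ray(d,p,10) for p in k]; t,y,e=fit([(-120,55),(-120,-55),(120,55),(120,-55)],W); print('fix',t,y,e.round(1))
S=[ray(d,u(p,4.6,(265-370/4.6,205)),53) for p in [(462,196),(600,201)]]
S=np.array(S)[:,:2]-t; Rm=np.array([[np.cos(y),np.sin(y)],[-np.sin(y),np.cos(y)]]); print('stop in fix',S@Rm.T)
E
```

```text
insert top [ 487.25767727 -266.09141867] 0.6808983305204231 [[-0.7 -0.4]
 [ 0.1  0.5]
 [ 1.7 -1.8]
 [-1.   1.7]]
insert side [ 487.53233816 -263.02574108] 0.6812641005202604 [[ 0.3  3.3]
 [ 1.2 -3.4]
 [ 2.  -2.6]
 [-3.5  2.7]]
fix [545.34608573  55.24231296] -0.05419307426948024 [[ 1.1  0.2]
 [ 1.3 -0.2]
 [-1.2  0.5]
 [-1.2 -0.4]]
stop in fix [[ 39.68340685  34.41032151]
 [ 39.859436   -34.7851739 ]]
```

```bash
python3 - <<'E'
from h import *
go([487.3,-265.5,110],.681+np.pi/2)
E
```

```text
Traceback (most recent call last):
  File "h.py", line 19, in go
    print('at',o['tcp_pos'].round(1),'tilt',M[2,0].round(4),'yawy',y.round(3),'offset mm',(M.T@(np.array(target)-o['tcp_pos'])).round(1),'turn',round(-dy,3),'F',o['force'].round(2),'gap',o['finger_gap'].round(1),'t',o['clock'],'j',o['joints'].round(2))
                                                                                                                                                                                           ^^^^^^^^^^^^^^^^^^^^^
AttributeError: 'float' object has no attribute 'round'
```

```bash
sed -i "s/o\['finger_gap'\].round(1)/round(o['finger_gap'],1)/" h.py; python3 - <<'E'
from h import *
go([487.3,-265.5,110],.681+np.pi/2)
E
```

```text
at [ 129.8 -559.7  213.2] tilt -1.0 yawy -1.343 offset mm [ 103.5 -205.7 -414.7] turn -0.453 F [-0.13  0.01  0.35] gap 91.4 t 0.1 j [-1.36  0.32  1.57 -0.    1.26 -0.02]
```

Request:
{"fn": "step_arm", "kwargs": {
  "offset": [
    [0.004, -0.014, -0.028],
    [0.008, -0.028, -0.055],
    [0.012, -0.042, -0.083],
    [0.016, -0.055, -0.11],
    [0.02, -0.069, -0.138]
  ],
  "turn": [0, 0, 0, 0, 0],
  "fingers": [0.75, 0.75, 0.75, 0.75, 0.75],
  "squeeze": 30
}}

```text
clock: 0.52
tcp_pos: [249.4, -460.6, 193.4]
tcp_rot: [-0.702, -0.08, 0.703, -0.08]
force: [0.7, -0.8, 0.1]
finger_gap: 68.9
```

Request:
{"fn": "step_arm", "kwargs": {
  "offset": [
    [0.004, -0.014, -0.028],
    [0.008, -0.028, -0.055],
    [0.012, -0.042, -0.083],
    [0.016, -0.055, -0.11],
    [0.02, -0.069, -0.138]
  ],
  "turn": [0, 0, 0, 0, 0],
  "fingers": [0.75, 0.75, 0.75, 0.75, 0.75]
}}

```text
clock: 0.93
tcp_pos: [368.3, -362.2, 173.5]
tcp_rot: [-0.702, -0.08, 0.703, -0.08]
force: [0.7, -0.3, -0.3]
finger_gap: 68.2
```

Request:
{"fn": "step_arm", "kwargs": {
  "offset": [
    [0.006, -0.014, -0.028],
    [0.012, -0.028, -0.055],
    [0.018, -0.042, -0.083],
    [0.024, -0.055, -0.11],
    [0.03, -0.068, -0.139]
  ],
  "turn": [-0.09, -0.18, -0.27, -0.36, -0.45],
  "fingers": [0.75, 0.75, 0.75, 0.75, 0.75]
}}

```text
clock: 1.35
tcp_pos: [488.1, -264.5, 143.3]
tcp_rot: [-0.666, -0.237, 0.667, -0.236]
force: [-0.5, -0.1, 1.0]
finger_gap: 68.6
```

```bash
python3 - <<'E'
from h import *
d=shot('top','t1.png'); s=shot('side','s1.png')
go([487.3,-265.5,6],.681+np.pi/2)
a=cv2.imread('pics/t1.png')[245:335,390:490]; b=cv2.imread('pics/s1.png')[150:240,310:410]
cv2.imwrite('pics/c2.png',np.hstack([cv2.resize(x,(400,360),interpolation=2) for x in(a,b)]))
E
```

```text
at [ 489.9 -262.9  142.5] tilt -1.0 yawy -0.888 offset mm [136.5   0.6   3.8] turn 0.002 F [-0.97 -0.41 -0.11] gap 68.3 t 1.45 j [-0.51  0.35  1.72  0.    1.08  0.37]
```

View pics/c2.png

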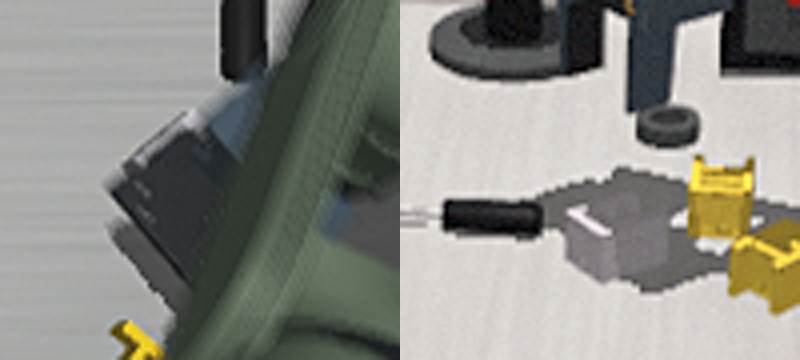

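Picture 4: the open gripper is above the insert, with the driver (top crop, 245,40) and the yellow parts clear of its outline. Going down.

Request:
{"fn": "step_arm", "kwargs": {
  "offset": [
    [0.025, 0.0005, 0.004],
    [0.05, 0.0005, 0.004],
    [0.075, 0.0005, 0.004],
    [0.09, 0.0005, 0.004],
    [0.1, 0.0005, 0.004]
  ],
  "turn": [0, 0, 0, 0, 0],
  "fingers": [0.75, 0.75, 0.75, 0.75, 0.75]
}}

```text
clock: 1.87
tcp_pos: [483.1, -268.4, 41.9]
tcp_rot: [-0.666, -0.236, 0.668, -0.234]
force: [-0.1, -0.8, -0.4]
finger_gap: 68.6
```

Request:
{"fn": "step_arm", "kwargs": {
  "offset": [
    [0.01, 0, 0],
    [0.02, 0, 0],
    [0.028, 0, 0],
    [0.034, 0, 0],
    [0.034, 0, 0]
  ],
  "turn": [0, 0, 0, 0, 0],
  "fingers": [0.75, 0.75, 0.75, 0.75, 0.75]
}}

```text
clock: 2.28
tcp_pos: [484.3, -268.4, 9.0]
tcp_rot: [-0.667, -0.235, 0.667, -0.235]
force: [-0.3, 0.2, 0.7]
finger_gap: 68.5
```

Request:
{"fn": "step_arm", "kwargs": {
  "offset": [
    [0, 0, 0],
    [0, 0, 0],
    [0, 0, 0],
    [0, 0, 0],
    [0, 0, 0]
  ],
  "turn": [0, 0, 0, 0, 0],
  "fingers": [0.4, 0.4, 0.4, 0.4, 0.4],
  "squeeze": 30
}}

```text
clock: 2.7
tcp_pos: [485.5, -269.1, 10.6]
tcp_rot: [0.667, 0.235, -0.666, 0.236]
force: [0.8, -0.2, 2.2]
finger_gap: 45.8
```

Request:
{"fn": "step_arm", "kwargs": {
  "offset": [
    [0, 0, 0],
    [-0.005, 0, 0],
    [-0.02, 0, 0],
    [-0.045, 0, 0],
    [-0.075, 0, 0]
  ],
  "turn": [0, 0, 0, 0, 0],
  "fingers": [0.4, 0.4, 0.4, 0.4, 0.4]
}}

```text
clock: 3.12
tcp_pos: [482.6, -267.4, 83.7]
tcp_rot: [-0.665, -0.237, 0.668, -0.233]
force: [-0.0, 0.2, -2.7]
finger_gap: 46.4
```

```bash
python3 - <<'E'
from h import *
y=-.055; f=np.array([545.4,55.2])
p=f+(-15)*np.array([np.cos(y),np.sin(y)]); print(p)
go([*p,80],y+np.pi/2)
E
```

```text
[530.42268178  56.02458413]
at [ 482.6 -267.4   83.7] tilt -1.0 yawy -0.893 offset mm [   4.5 -221.9 -240.1] turn 0.733 F [-0.04  0.18 -2.7 ] gap 46.4 t 3.1167 j [-0.53  0.4   1.8  -0.    0.95  0.37]
```

Request:
{"fn": "step_arm", "kwargs": {
  "offset": [
    [0, -0.018, -0.02],
    [0, -0.043, -0.046],
    [0, -0.068, -0.073],
    [0, -0.093, -0.1],
    [0, -0.118, -0.127]
  ],
  "turn": [0.06, 0.14, 0.22, 0.3, 0.38],
  "fingers": [0.4, 0.4, 0.4, 0.4, 0.4]
}}

```text
clock: 3.53
tcp_pos: [508.6, -95.4, 84.7]
tcp_rot: [-0.699, -0.103, 0.7, -0.103]
force: [0.9, -0.5, -3.6]
finger_gap: 45.4
```

```bash
python3 - <<'E'
from h import *
go([530.4,56.0,80],-.055+np.pi/2)
E
```

```text
at [508.6 -95.4  84.7] tilt -1.0 yawy -1.278 offset mm [   4.7 -138.7  -64.6] turn 0.348 F [ 0.95 -0.46 -3.56] gap 45.4 t 3.5333 j [-0.21  0.35  1.88 -0.    0.91  1.07]
```

Request:
{"fn": "step_arm", "kwargs": {
  "offset": [
    [0, -0.034, -0.016],
    [0, -0.067, -0.031],
    [0, -0.098, -0.046],
    [0, -0.124, -0.058],
    [0, -0.139, -0.065]
  ],
  "turn": [0.08, 0.16, 0.24, 0.31, 0.348],
  "fingers": [0.4, 0.4, 0.4, 0.4, 0.4]
}}

```text
clock: 3.95
tcp_pos: [530.3, 57.9, 84.6]
tcp_rot: [-0.706, 0.018, 0.708, 0.018]
force: [-0.4, 0.9, -3.1]
finger_gap: 45.9
```

Request:
{"fn": "step_arm", "kwargs": {
  "offset": [
    [0.01, 0, 0],
    [0.02, 0, 0],
    [0.03, 0, 0],
    [0.035, 0, 0],
    [0.04, 0, 0]
  ],
  "turn": [0, 0, 0, 0, 0],
  "fingers": [0.4, 0.4, 0.4, 0.4, 0.4]
}}

```text
clock: 4.37
tcp_pos: [530.1, 53.7, 43.5]
tcp_rot: [-0.706, 0.018, 0.708, 0.018]
force: [0.2, -0.8, -3.1]
finger_gap: 45.5
```

```bash
python3 - <<'E'
from h import *
d=shot('top','t2.png'); s=shot('side','s2.png')
go([530.4,56.0,20],-.055+np.pi/2)
a=cv2.imread('pics/t2.png')[205:330,255:355]; b=cv2.imread('pics/s2.png')[215:315,265:405]
cv2.imwrite('pics/c3.png',np.hstack([cv2.resize(a,(400,500),interpolation=2),np.vstack([cv2.resize(b,(400,286),interpolation=2),np.zeros((214,400,3),np.uint8)])]))
E
```

```text
at [530.2  53.9  43.7] tilt -1.0 yawy -1.622 offset mm [23.7 -2.1 -0.1] turn 0.004 F [ 0.23 -0.06 -2.07] gap 46.2 t 4.4667 j [ 0.08  0.42  1.89 -0.    0.83  1.7 ]
```

View pics/c3.png

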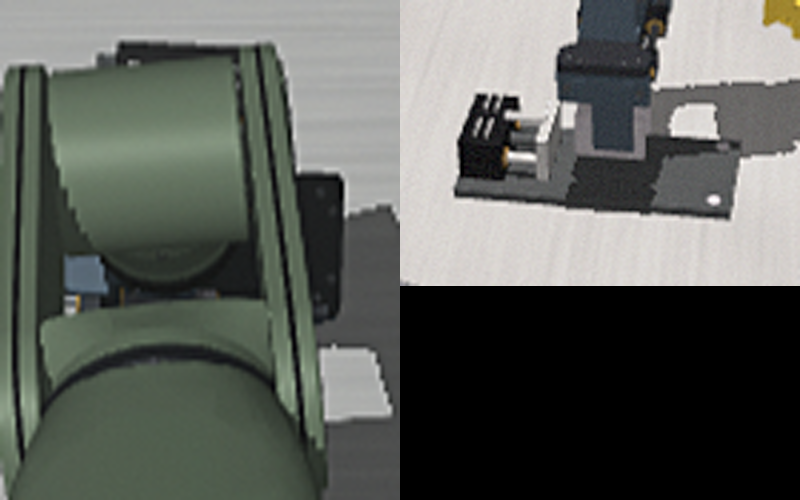

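Picture 5: in the side view the held insert is upright over the plate, its flat end facing the stop about 25 mm away and square to it. The top view is blocked by the arm. Lowering onto the plate.

Request:
{"fn": "step_arm", "kwargs": {
  "offset": [
    [0.008, -0.001, 0],
    [0.015, -0.001, 0],
    [0.02, -0.001, 0],
    [0.022, -0.001, 0],
    [0.0235, -0.001, 0]
  ],
  "turn": [0, 0, 0, 0, 0],
  "fingers": [0.4, 0.4, 0.4, 0.4, 0.4]
}}

```text
clock: 4.88
tcp_pos: [530.9, 55.8, 20.9]
tcp_rot: [-0.707, 0.018, 0.707, 0.018]
force: [-0.5, 0.5, -2.2]
finger_gap: 45.7
```

Request:
{"fn": "step_arm", "kwargs": {
  "offset": [
    [0.0005, 0, 0],
    [0.001, 0, 0],
    [0.0015, 0, 0],
    [0.0015, 0, 0],
    [0.0015, 0, 0]
  ],
  "turn": [0, 0, 0, 0, 0],
  "fingers": [0.4, 0.4, 0.4, 0.4, 0.4]
}}

```text
clock: 5.3
tcp_pos: [531.3, 55.9, 20.6]
tcp_rot: [0.707, -0.018, -0.707, -0.018]
force: [-2.5, 0.6, 3.4]
finger_gap: 45.6
```

```bash
python3 - <<'E'
from h import *
go([530.4,56.0,20],-.055+np.pi/2)
E
```

```text
at [531.3  55.9  20.6] tilt -1.0 yawy -1.621 offset mm [ 0.6 -0.1  0.9] turn 0.005 F [-2.46  0.64  3.43] gap 45.6 t 5.3 j [ 0.08  0.46  1.91 -0.    0.77  1.7 ]
```

Request:
{"fn": "step_arm", "kwargs": {
  "offset": [
    [-0.0003, 0, -0.002],
    [-0.0003, 0, -0.006],
    [-0.0003, 0, -0.01],
    [-0.0003, 0, -0.014],
    [-0.0003, 0, -0.016]
  ],
  "turn": [0, 0, 0, 0, 0],
  "fingers": [0.4, 0.4, 0.4, 0.4, 0.4]
}}

```text
clock: 5.72
tcp_pos: [547.6, 55.1, 20.6]
tcp_rot: [-0.707, 0.018, 0.707, 0.018]
force: [-4.8, 0.6, 7.4]
finger_gap: 46.1
```

Request:
{"fn": "step_arm", "kwargs": {
  "offset": [
    [0, 0, -0.001],
    [0, 0, -0.003],
    [0, 0, -0.005],
    [0, 0, -0.007],
    [0, 0, -0.008]
  ],
  "turn": [0, 0, 0, 0, 0],
  "fingers": [0.4, 0.4, 0.4, 0.4, 0.4]
}}

```text
clock: 6.13
tcp_pos: [554.5, 54.7, 20.6]
tcp_rot: [-0.706, 0.018, 0.708, 0.018]
force: [-7.3, 0.2, 8.9]
finger_gap: 46.0
```

```bash
python3 - <<'E'
from h import *
s=shot('side','s3.png')
go([530.4,56.0,20],-.055+np.pi/2)
b=cv2.imread('pics/s3.png')[235:300,275:375]
cv2.imwrite('pics/c4.png',cv2.resize(b,(800,520),interpolation=2))
E
```

```text
at [554.6  54.7  20.6] tilt -1.0 yawy -1.621 offset mm [ 0.6 -0.1 24.2] turn 0.005 F [-5.85  1.04  7.4 ] gap 45.9 t 6.1833 j [0.08 0.48 1.85 0.   0.8  1.7 ]
```

View pics/c4.png

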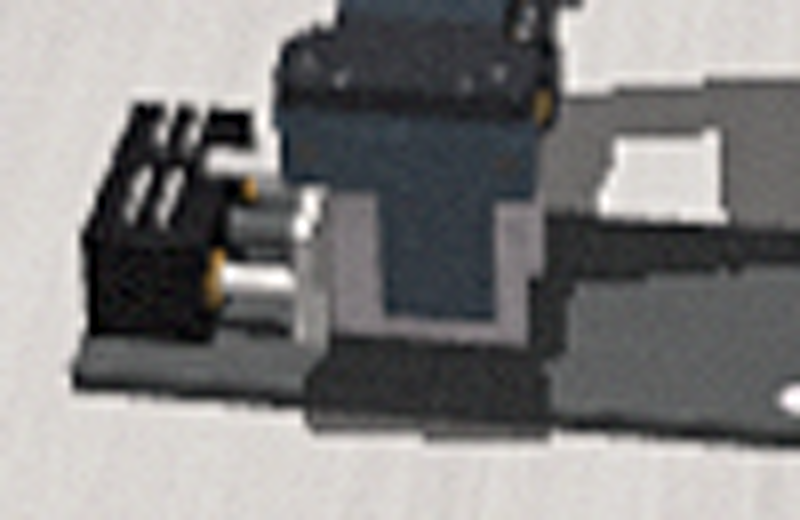

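Picture 6: the insert is upright, its flat end at the stop face (crop 325,270), and the pointer has not reached the first mark pair. It presses down harder than needed, so I ease up 0.6 mm and measure the travel by image shift of the stop.

Request:
{"fn": "step_arm", "kwargs": {
  "offset": [
    [-0.0003, 0, 0],
    [-0.0006, 0, 0],
    [-0.0007, 0, -0.001],
    [-0.0007, 0, -0.002],
    [-0.0007, 0, -0.003]
  ],
  "turn": [0, 0, 0, 0, 0],
  "fingers": [0.4, 0.4, 0.4, 0.4, 0.4]
}}

```text
clock: 6.6
tcp_pos: [557.2, 54.5, 20.6]
tcp_rot: [-0.706, 0.018, 0.708, 0.018]
force: [-6.6, 1.6, 4.6]
finger_gap: 45.8
```

```bash
cat >> h.py <<'E'
def travel(f):
    a=cv2.cvtColor(cv2.imread('pics/side0.png'),6).astype(np.float32); b=cv2.cvtColor(cv2.imread('pics/'+f),6).astype(np.float32)
    d=np.load('pics/side0.npz'); y=-.055; ex=np.array([np.cos(y),np.sin(y),0]); ey=np.array([-np.sin(y),np.cos(y),0])
    P=lambda x,yy,z: proj(d,np.array([545.4,55.2,0])+x*ex+yy*ey+[0,0,z])
    xs=np.arange(15,76,.5)
    def prof(im):  # mean brightness on lines along x over the stop's near end edge
        L=[]
        for z in np.arange(36,50,2.):
            q=np.array([P(x,35,z) for x in xs],np.float32); L.append(cv2.remap(im,q[None,:,0].copy(),q[None,:,1].copy(),1)[0])
        return np.mean(L,0)
    return xs,prof(a),prof(b)
E
python3 - <<'E'
from h import *
s=shot('side','s4.png')
go([530.4,56.0,20],-.055+np.pi/2)
xs,a,b=travel('s4.png'); c=travel('s2.png')[2]
for r in zip(xs[::4],a[::4].round(),c[::4].round(),b[::4].round()): print(*r)
E
```

```text
at [557.4  54.5  20.6] tilt -1.0 yawy -1.621 offset mm [ 0.7 -0.2 27.1] turn 0.004 F [-5.24  1.02  3.38] gap 45.8 t 6.65 j [0.08 0.49 1.85 0.   0.81 1.7 ]
15.0 92.0 94.0 56.0
17.0 92.0 96.0 56.0
19.0 92.0 95.0 55.0
21.0 91.0 95.0 53.0
23.0 91.0 96.0 56.0
25.0 92.0 95.0 51.0
27.0 93.0 94.0 72.0
29.0 93.0 96.0 101.0
31.0 90.0 94.0 121.0
33.0 85.0 87.0 122.0
35.0 93.0 93.0 122.0
37.0 90.0 92.0 121.0
39.0 101.0 105.0 121.0
41.0 119.0 122.0 117.0
43.0 130.0 132.0 107.0
45.0 131.0 134.0 105.0
47.0 131.0 134.0 112.0
49.0 121.0 124.0 125.0
51.0 113.0 115.0 134.0
53.0 115.0 117.0 133.0
55.0 123.0 125.0 122.0
57.0 125.0 128.0 123.0
59.0 124.0 126.0 124.0
61.0 122.0 124.0 124.0
63.0 121.0 123.0 125.0
65.0 119.0 122.0 124.0
67.0 107.0 108.0 110.0
69.0 101.0 102.0 104.0
71.0 101.0 103.0 105.0
73.0 107.0 110.0 110.0
75.0 111.0 111.0 111.0
```

Travel is about 6 mm by the band shift, and the TCP position agrees. Advancing 7 mm, then checking.

Request:
{"fn": "step_arm", "kwargs": {
  "offset": [
    [-0.0002, 0, -0.001],
    [-0.0003, 0, -0.003],
    [-0.0003, 0, -0.005],
    [-0.0003, 0, -0.0065],
    [-0.0003, 0, -0.007]
  ],
  "turn": [0, 0, 0, 0, 0],
  "fingers": [0.4, 0.4, 0.4, 0.4, 0.4]
}}

```text
clock: 7.07
tcp_pos: [562.6, 54.2, 20.7]
tcp_rot: [-0.705, 0.018, 0.709, 0.018]
force: [-8.7, 1.8, 6.4]
finger_gap: 46.0
```

```bash
python3 - <<'E'
from h import *
s=shot('side','s5.png')
go([566,54.5,20],-.055+np.pi/2)
xs,a,b=travel('s5.png'); 
for r in zip(xs[56:100:2],b[56:100:2].round()): print(*r,end='; ')
b=cv2.imread('pics/s5.png')[235:300,275:375]
cv2.imwrite('pics/c5.png',cv2.resize(b,(800,520),interpolation=2))
E
```

```text
at [562.6  54.2  20.7] tilt -1.0 yawy -1.621 offset mm [ 0.7 -0.5 -3.4] turn 0.004 F [-9.4   1.33  5.13] gap 45.9 t 7.1167 j [0.08 0.5  1.83 0.   0.82 1.7 ]
43.0 124.0; 44.0 123.0; 45.0 123.0; 46.0 119.0; 47.0 114.0; 48.0 109.0; 49.0 104.0; 50.0 98.0; 51.0 102.0; 52.0 108.0; 53.0 113.0; 54.0 116.0; 55.0 118.0; 56.0 124.0; 57.0 130.0; 58.0 132.0; 59.0 127.0; 60.0 121.0; 61.0 119.0; 62.0 120.0; 63.0 122.0; 64.0 122.0;
```

View pics/c5.png

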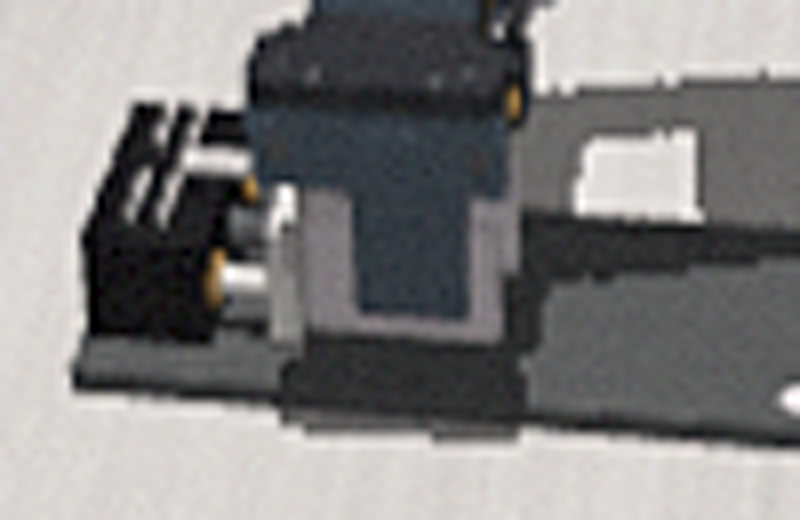

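Picture 7: the pointer tip is at about the first mark pair (crop 185,160). Travel is about 11 mm, and the insert is flat and square. Advance 4.5 mm more.

Request:
{"fn": "step_arm", "kwargs": {
  "offset": [
    [-0.0002, 0, -0.001],
    [-0.0003, 0, -0.002],
    [-0.0003, 0, -0.003],
    [-0.0003, 0, -0.004],
    [-0.0003, 0, -0.0045]
  ],
  "turn": [0, 0, 0, 0, 0],
  "fingers": [0.4, 0.4, 0.4, 0.4, 0.4]
}}

```text
clock: 7.53
tcp_pos: [565.7, 53.9, 20.8]
tcp_rot: [-0.704, 0.018, 0.71, 0.018]
force: [-11.6, 1.0, 7.3]
finger_gap: 46.0
```

Request:
{"fn": "step_arm", "kwargs": {
  "offset": [
    [0, 0, 0],
    [0, 0, 0],
    [0, 0, 0],
    [0, 0, 0],
    [0, 0, 0]
  ],
  "turn": [0, 0, 0, 0, 0],
  "fingers": [0.4, 0.4, 0.4, 0.4, 0.4]
}}

```text
clock: 7.95
tcp_pos: [565.8, 53.9, 20.8]
tcp_rot: [-0.704, 0.018, 0.71, 0.018]
force: [-12.0, -0.2, 6.3]
finger_gap: 45.6
```

```bash
python3 - <<'E'
from h import *
s=shot('side','s6.png')
go([566,54.5,20],-.055+np.pi/2)
xs,a,b=travel('s6.png'); 
for r in zip(xs[70:110:2],b[70:110:2].round()): print(*r,end='; ')
b=cv2.imread('pics/s6.png')[235:300,275:375]
cv2.imwrite('pics/c6.png',cv2.resize(b,(800,520),interpolation=2))
E
```

```text
at [565.8  54.   20.8] tilt -1.0 yawy -1.622 offset mm [ 0.8 -0.5 -0.2] turn 0.004 F [-11.03   1.11   5.46] gap 45.9 t 8.0 j [0.07 0.5  1.82 0.   0.83 1.7 ]
50.0 121.0; 51.0 112.0; 52.0 100.0; 53.0 94.0; 54.0 101.0; 55.0 108.0; 56.0 117.0; 57.0 127.0; 58.0 134.0; 59.0 135.0; 60.0 136.0; 61.0 135.0; 62.0 135.0; 63.0 133.0; 64.0 130.0; 65.0 126.0; 66.0 119.0; 67.0 109.0; 68.0 103.0; 69.0 103.0;
```

View pics/c6.png

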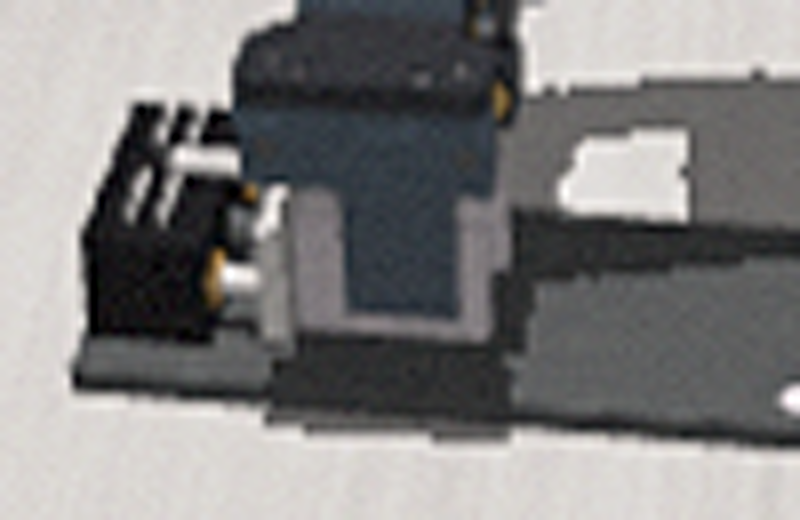

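Picture 8: the pointer tip (crop 170,158) is between the mark pairs (about 180 and 145). Travel is about 14 mm, force about 8.5 N. I nudge on 0.8 mm and hold for over two seconds.

Request:
{"fn": "step_arm", "kwargs": {
  "offset": [
    [0, 0, -0.0004],
    [0, 0, -0.0008],
    [0, 0, -0.0008],
    [0, 0, -0.0008],
    [0, 0, -0.0008]
  ],
  "turn": [0, 0, 0, 0, 0],
  "fingers": [0.4, 0.4, 0.4, 0.4, 0.4]
}}

```text
clock: 8.42
tcp_pos: [566.3, 53.9, 20.8]
tcp_rot: [-0.704, 0.018, 0.71, 0.018]
force: [-11.8, 1.2, 7.2]
finger_gap: 46.1
```

Request:
{"fn": "step_arm", "kwargs": {
  "offset": [
    [0, 0, 0],
    [0, 0, 0],
    [0, 0, 0],
    [0, 0, 0],
    [0, 0, 0]
  ],
  "turn": [0, 0, 0, 0, 0],
  "fingers": [0.4, 0.4, 0.4, 0.4, 0.4]
}}

```text
clock: 8.83
tcp_pos: [566.3, 53.9, 20.8]
tcp_rot: [-0.704, 0.018, 0.71, 0.018]
force: [-11.3, 1.1, 6.4]
finger_gap: 46.0
```

Request:
{"fn": "step_arm", "kwargs": {
  "offset": [
    [0, 0, 0],
    [0, 0, 0],
    [0, 0, 0],
    [0, 0, 0],
    [0, 0, 0]
  ],
  "turn": [0, 0, 0, 0, 0],
  "fingers": [0.4, 0.4, 0.4, 0.4, 0.4]
}}

```text
clock: 9.25
tcp_pos: [566.3, 53.9, 20.8]
tcp_rot: [-0.704, 0.018, 0.71, 0.018]
force: [-11.9, 1.4, 7.6]
finger_gap: 46.1
```

Request:
{"fn": "step_arm", "kwargs": {
  "offset": [
    [0, 0, 0],
    [0, 0, 0],
    [0, 0, 0],
    [0, 0, 0],
    [0, 0, 0]
  ],
  "turn": [0, 0, 0, 0, 0],
  "fingers": [0.4, 0.4, 0.4, 0.4, 0.4]
}}

```text
clock: 9.67
tcp_pos: [566.3, 53.9, 20.8]
tcp_rot: [-0.704, 0.018, 0.71, 0.018]
force: [-12.3, 1.1, 6.7]
finger_gap: 45.5
```

Request:
{"fn": "step_arm", "kwargs": {
  "offset": [
    [0, 0, 0],
    [0, 0, 0],
    [0, 0, 0],
    [0, 0, 0],
    [0, 0, 0]
  ],
  "turn": [0, 0, 0, 0, 0],
  "fingers": [0.4, 0.4, 0.4, 0.4, 0.4]
}}

```text
clock: 10.08
tcp_pos: [566.3, 53.9, 20.8]
tcp_rot: [-0.704, 0.018, 0.71, 0.018]
force: [-11.6, 1.1, 6.5]
finger_gap: 46.1
```

Request:
{"fn": "step_arm", "kwargs": {
  "offset": [
    [0, 0, 0],
    [0, 0, 0],
    [0, 0, 0],
    [0, 0, 0],
    [0, 0, 0]
  ],
  "turn": [0, 0, 0, 0, 0],
  "fingers": [0.4, 0.4, 0.4, 0.4, 0.4]
}}

```text
clock: 10.5
tcp_pos: [566.3, 53.9, 20.8]
tcp_rot: [-0.704, 0.018, 0.71, 0.018]
force: [-11.4, 1.8, 7.1]
finger_gap: 45.8
```

Request:
{"fn": "step_arm", "kwargs": {
  "offset": [
    [0, 0, 0],
    [0, 0, 0],
    [0, 0, 0],
    [0, 0, 0],
    [0, 0, 0]
  ],
  "turn": [0, 0, 0, 0, 0],
  "fingers": [0.4, 0.4, 0.4, 0.4, 0.4]
}}

```text
clock: 10.92
tcp_pos: [566.3, 53.9, 20.8]
tcp_rot: [-0.704, 0.018, 0.71, 0.018]
force: [-12.7, 0.5, 8.0]
finger_gap: 46.0
```

```bash
python3 - <<'E'
from h import *
s=shot('side','s7.png'); t=shot('top','t7.png')
go([566,54.5,20],-.055+np.pi/2)
b=cv2.imread('pics/s7.png')[235:300,275:375]; a=cv2.imread('pics/t7.png')[200:330,250:350]
cv2.imwrite('pics/c7.png',np.hstack([cv2.resize(b,(600,390),interpolation=2),cv2.resize(a,(200,260))[:390] if 0 else cv2.copyMakeBorder(cv2.resize(a,(200,260)),0,130,0,0,0)]))
E
```

```text
at [566.3  53.9  20.8] tilt -1.0 yawy -1.622 offset mm [ 0.8 -0.6  0.3] turn 0.004 F [-11.32   0.95   8.35] gap 45.9 t 11.0167 j [0.07 0.5  1.82 0.   0.83 1.7 ]
```

View pics/c7.png

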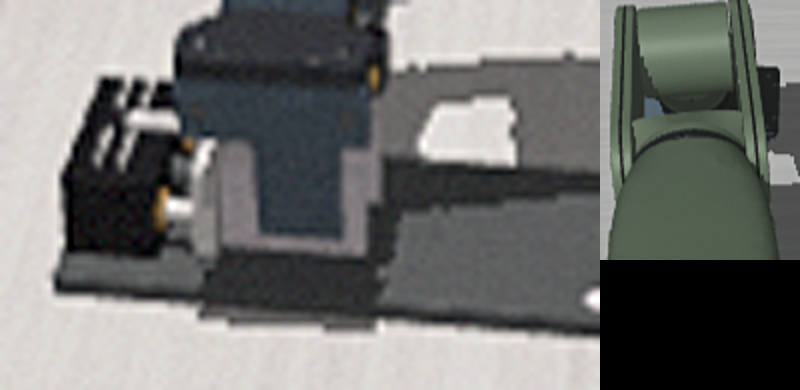

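Picture 9: the pointer stands between the mark pairs, with the insert flat, square and held. It has been steady for over 2.5 s, and the TCP is on the fixture centre line (53.9 against 54.05). Handing in.

```bash
python3 -c "
from bench import sign_off; print(sign_off())"
```

```text
the job is handed in; nothing more can be done
None
```

I gripped the grey ribbed insert across its side walls, lifted it, and stood it on the base plate. I then slid it closed end first against the stop and held it there for about 2.5 s. I handed in at about 11 s, still gripping and pressing.

**Last checks:**
- **Travel:** about 14.7 mm, worked out from the tool position and the earlier shift of the stop in the images. By the spring rate that is about 8.8 N. In the side view the pointer sits between the two mark pairs, slightly nearer the first.
- **Pose:** the tool was within 0.2 mm of the fixture's centre line and within 0.004 rad of square. The side view shows the insert standing flat.
- **Grip:** finger opening stayed at about 46 mm, and the tool position did not change during the hold.

**What disagreed or was not checked:**
- **Force:** the wrist read 11–12.7 N along the press direction, about 3 N above the spring estimate. I put this down to friction, because the insert was also pressing on the plate with about 10 N.
- **Top view:** the arm blocked it, so centring comes from tool position, not a direct view of the insert.
- **Bystanders:** I did not re-measure them; nothing was seen or felt to touch them.

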